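Sort two microscope focus screws onto their thread-pitch gauge plates

ROBOT

A 7-joint arm with a two-finger parallel gripper is mounted at the origin on the work surface. World frame = base frame: x ahead of the robot, y to its left, z up, the work surface at z = 0. Lengths are in m, angles in rad, forces in N, time in s.
With the tool pointing down it reaches from about 0.35 to 0.9 m from the base axis. Payload 8.1 kg.
Tool frame: the origin (TCP) lies at the very end of the fingers, on their centre line; the grasp point (between the pads) lies 19 mm behind it; z points along the fingers, y is the line along which they close (so a half turn about z gives the same grasp; the last joint's range is limited). The gripper opens to 92 mm and grips with 3 to 60 N. Pads are 19 mm wide; open, the fingers measure 130 mm over their backs; the gripper's body (75 mm by 190 mm) begins 47 mm behind the grasp point.
Start: joints at [1.05, 0.434, 0.025, 1.573, -0.012, 1.134, -0.075], TCP at [0.254, -0.571, 0.227] pointing down, gripper open.
Joint ranges: [-2.62, 2.62], [-0.44, 2.09], [-1.27, 1.32], [0.08, 2.57], [-1.32, 4.46], [0.12, 2], [-2.74, 2.74]. Speed limits (rad/s): [2.22, 2.22, 3.01, 3.01, 3.14, 3.14, 3.14].

INTERFACE

Orientations are given as a rotation vector (axis times angle).
In Python, from cell import arm gives the robot as it stands.
- The arm moves only by the tool jog_arm, never from a script. Its argument "rows" is a list of rows, each a list of 3 entries, a list of its own where there are three numbers: the shift along the world's x, y, z in cm, then the turn, a rotation vector about the world's x, y, z in degrees, then the opening, from 0 (shut) to 1 (fully open). A call has 1 to 8 rows; each row is the pose to reach, as a shift and turn from the pose commanded when the call began; what a row does not reach only later rows make up. A row lasts 1/8 s, in which the tool goes at most 62.5 mm and 10.7 degrees, less where a joint would pass 70% of its speed; a pose out of reach is approached as far as the arm can. A call with a gripper value outside its range is refused whole. The fingers move at their own pace and stop on an object; "newtons" is the grip in N (left out, the last holds). Time passes only in rows, so rows that repeat a pose let the fingers close. It gives the time, the measured TCP pose, the force, the opening and the grip force at its end, in the units of the state.
- arm.observe(): the state, without advancing time (a new reading comes with each control period).
- arm.get_image(name): name is "scene" or "top" or "wrist"; returns a dict with "img" (480x640x3 uint8, red, green, blue), "depth" (480x640 float32, m along the optical axis (not along the pixel's ray), 0 where there is no reading), "fx", "fy", "cx", "cy" (pixels), "dist_coeffs" ([k1, k2, p1, p2, k3] as OpenCV has them; the pictures are not rectified), "rvec" (rotation vector, rad) and "tvec" (3), from world to camera coordinates, as OpenCV has them; the wrist camera has in their place "mount" (4x4, takes a point from camera to tool coordinates, whose origin is the TCP and whose axes are the flange's). Camera axes: x right, y down, z forward; pixel columns grow to the right and rows downward; lengths in m; the calibration is good to about 2 mm. A picture is of the moment at which its call begins: read the wrist's pose just before it.
- arm.sign_off(): hands the job in; it is judged then, once.
The state is a dict: "clock": time; "joints": joint angles; "dq": joint speeds; "joint_efforts": joint torques, N m; "position": TCP position; "ee_rot": TCP orientation; "force": force on the tool from outside, world axes, zero at the start; "ft_torque": the same for the moment, N m; "width": opening from 0.0 (shut) to 1.0 (fully open); "gripper_force": force on a finger pad.
Only numpy, scipy, OpenCV 4.12 (cv2) and the standard library are available. Lean on these libraries where they do the work, as an engineer would, in place of code of your own. Each camera call takes 0.05 s, during which the arm holds its last target. There are 200 camera calls.

TASK

The two threaded focus screws from the microscope need sorting by thread pitch. Lay the coarse-thread screw into the V rests of the gauge plate with the wide notches, and the fine-thread screw into the V rests of the gauge plate with the narrow notches, each lying level along its plate with its hexagonal collars outside the two rests. Lower them in, don't drop them; the smooth rod with square ends is not part of the job.

Things in the scene. Friction and masses are not known exactly. Their poses are not given: they have to be found in the camera images.
- coarse_screw: Loose steel screw 154 mm long, 0.3-0.5 kg, coarse thread: crests 12 mm apart, deep dark grooves. Shank 126 mm long, 22 mm thick; at each end a hexagonal collar 36 mm across flats, 14 mm long. It lies on collar flats, its axis 18 mm above the bench. Origin: middle of the axis; x runs along it, both ends alike.
- fine_screw: Loose steel screw, same sizes, mass, collars, lie and frame as the coarse screw, but with a fine shallow thread: crests 4 mm apart. (A smooth rod, 112 mm long and 14 mm thick, with square end blocks, also lies there: not wanted.)
- coarse_seat (a point): Where the middle of a seated screw's axis lies on the fixed plate with teeth 12 mm apart along its long edges: 52 mm above the bench, over the centre of the 132 x 70 (with teeth 84) x 10 mm dark steel plate. x runs along the seated screw, either way round; z up. Two V rests hold the shank, 40 mm either side along x; between them 70 mm are free for fingers, over a comb 10 mm wide, 39 mm high.
- fine_seat (a point): Same point, plate and frame, but with teeth 4 mm apart (width with teeth 78 mm). On both plates each V rest is 10 mm thick along x, with 45 degree faces that centre the screw; its mouth is 49 mm wide and its lips stand 61 mm above the bench. The collars hang outside the rests, with 18 mm of play along x each way.
There are look-alikes about, which are no part of the job. Leave any blue look-alike of the fine_screw alone.

How it is judged:
At the end, for the whole second after the job is handed in: The coarse screw lies at rest in the coarse gauge plate's rests and the fine screw in the fine plate's: the middle of each within 22 mm of its seat seen from above and within 5 mm of it in height, its axis within 10 degrees of the seat's x axis (either way round) (horizontal distance between coarse_screw and coarse_seat below 0.022 m and z of coarse_screw in the frame of coarse_seat between -0.005 and 0.005 m and angle between the x axis of coarse_screw and the x axis of coarse_seat, either way round below 0.18 rad and linear speed of each of coarse_screw, fine_screw below 0.02 m/s and horizontal distance between fine_screw and fine_seat below 0.022 m and z of fine_screw in the frame of fine_seat between -0.005 and 0.005 m and angle between the x axis of fine_screw and the x axis of fine_seat, either way round below 0.18 rad); the robot touches nothing.
It fails at once if the coarse screw is dropped (falls free of the fingers faster than 0.75 m/s, about 30 mm of free fall) (linear speed of coarse_screw above 0.75 m/s and contact force between the fingers and coarse_screw below 0.05 N).
It fails at once if the fine screw is dropped (falls free of the fingers faster than 0.75 m/s, about 30 mm of free fall) (linear speed of fine_screw above 0.75 m/s and contact force between the fingers and fine_screw below 0.05 N).
It also fails if it takes over 64 s, if anything falls off the work surface, if the arm or the gripper's body presses on something with over 40 N, if the wrist force passes 120 N, or if a joint passes its speed limit or range.

## Working session

There is one attempt and no reset: what is moved stays moved. The work goes in short steps, Python scripts to look and compute and a tool call to move; the robot and the scene stay as the last step left them, time stands still between calls to the robot, and variables do not carry over. Pictures are saved under pics/ and viewed, at most 10 in all, crops included, and the job is handed in when it is done.

Besides the shell and the picture viewer there is one more tool, called after "Call:" as name([rows], argument=value, ...), one row to a line, values as JSON. jog_arm: Moves the arm, as the interface text tells. Its arguments: {"type":"object","properties":{"rows":{"type":"array","items":{"type":"array"}},"newtons":{"type":"number"}},"required":["rows"]}

```bash
mkdir -p pics; ls; cat > h.py <<'E'
import numpy as np, cv2
from cell import arm
def grab(n):
    s=arm.observe(); d=arm.get_image(n)
    K=np.array([[d['fx'],0,d['cx']],[0,d['fy'],d['cy']],[0,0,1]]); D=np.array(d['dist_coeffs'],float)
    if 'mount' in d:
        T=np.eye(4);T[:3,:3]=cv2.Rodrigues(np.array(s['ee_rot'],float))[0];T[:3,3]=s['position'];T=T@np.array(d['mount'])
    else:
        T=np.eye(4);R=cv2.Rodrigues(np.array(d['rvec'],float))[0];T[:3,:3]=R.T;T[:3,3]=-R.T@np.array(d['tvec'],float).ravel()
    return dict(img=d['img'],depth=d['depth'],K=K,D=D,T=T,s=s)
def plane(c,uv,z):
    p=cv2.undistortPoints(np.array(uv,float).reshape(-1,1,2),c['K'],c['D']).reshape(-1,2)
    r=np.c_[p,np.ones(len(p))]@c['T'][:3,:3].T; o=c['T'][:3,3]
    return o+r*((z-o[2])/r[:,2])[:,None]
def cloud(c):
    h,w=c['depth'].shape; u,v=np.meshgrid(np.arange(w),np.arange(h))
    p=cv2.undistortPoints(np.stack([u,v],-1).reshape(-1,1,2).astype(float),c['K'],c['D']).reshape(-1,2)
    z=c['depth'].reshape(-1); P=np.c_[p*z[:,None],z]@c['T'][:3,:3].T+c['T'][:3,3]
    P[z==0]=np.nan
    return P.reshape(h,w,3)
def save(im,n): cv2.imwrite(f'pics/{n}.png',cv2.cvtColor(im,cv2.COLOR_RGB2BGR))
E
python3 - <<'E'
from h import *
c=grab('top');save(c['img'],'top0');print(c['T'])
c=grab('scene');save(c['img'],'scene0');print(c['T']); print(c['s'])
E
```

```text
pics
[[-0.0120329  -0.98959926  0.14334752  0.31110676]
 [-0.99989983  0.01083983 -0.009101   -0.03248017]
 [ 0.00745248 -0.14344267 -0.98963057  1.0963932 ]
 [ 0.          0.          0.          1.        ]]
[[ 0.66240771  0.41141905 -0.62605942  1.02093189]
 [ 0.74878383 -0.38950435  0.53629203 -0.51834524]
 [-0.02321211 -0.82402714 -0.56607461  0.58126875]
 [ 0.          0.          0.          1.        ]]
{'clock': 0.05, 'joints': array([ 1.0503942 ,  0.43521444,  0.02497818,  1.57406549, -0.01160186,
        1.13400352, -0.07511352]), 'dq': array([ 0.00092867,  0.00108859,  0.00041416, -0.00073572, -0.00088085,
       -0.00097198,  0.00175555]), 'joint_efforts': array([ 2.32848965e-03, -6.69772553e+01,  9.88420285e-01, -3.15497017e+01,
       -6.05793321e-02,  3.73526243e-02,  7.94396237e-05]), 'position': array([ 0.25334025, -0.57080885,  0.22596256]), 'ee_rot': array([-3.07187678e+00, -6.51076926e-01,  7.17635349e-04]), 'force': array([ 0.70407838, -0.85703148, -0.95436982]), 'ft_torque': array([-0.01870912,  0.04602995, -0.01845073]), 'gripper_force': 0.0, 'width': 0.9984863387300894}
```

View pics/top0.png

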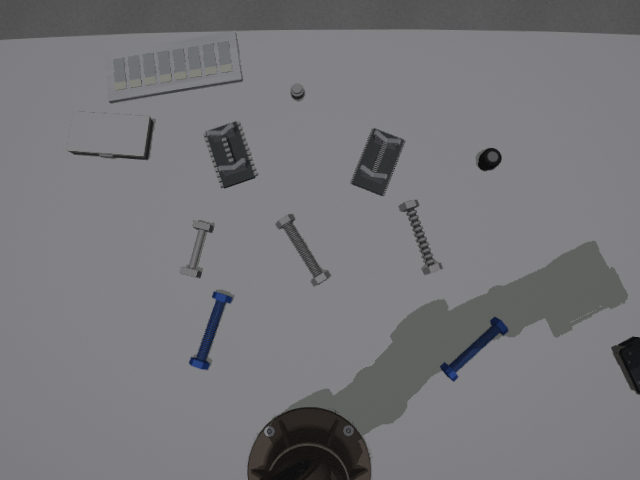

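View pics/scene0.png

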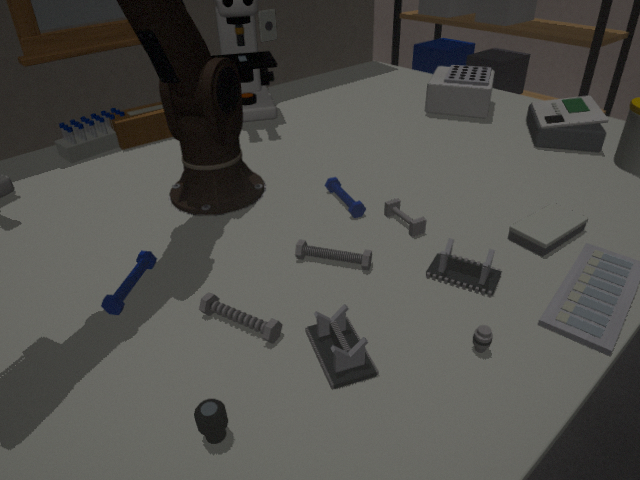

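The top view shows the coarse screw at (421,237), the fine screw at (303,250), the coarse plate at (231,155), the fine plate at (378,161). The blue look-alikes are at (212,330) and (475,348), and the smooth rod is at (198,248).

```bash
cat > m.py <<'E'
from h import *
def rect(P):
    P=P[:,:2]; m=P.mean(0); (cx,cy),(a,b),t=cv2.minAreaRect(((P-m)*1000).astype(np.float32))
    if a<b: a,b,t=b,a,t+90
    return np.round(np.r_[m+np.array([cx,cy])/1000],4),round(a,1),round(b,1),round((t+90)%180-90,1)
def measure(c,seeds,lo,hi,r=.11):
    P=cloud(c); out={}
    for k,(xy,lo,hi) in seeds.items():
        pass
    return out
E
python3 - <<'E'
from m import *
c=grab('top');P=cloud(c)
print('bench z',np.nanmedian(P[200:300,340:380,2]))
for k,(u,v),lo,hi in [('coarse',(421,237),.010,.06),('fine',(303,250),.010,.06),('cplate',(231,155),.005,.1),('fplate',(378,161),.005,.1),('clips',(231,155),.045,.1),('flips',(378,161),.045,.1)]:
    m=np.zeros(P.shape[:2],np.uint8); s=slice(v-48,v+48),slice(u-48,u+48)
    z=P[...,2]; m[s]=((z>lo)&(z<hi))[s]
    n,L,st,_=cv2.connectedComponentsWithStats(m)
    m=(m>0) if 'lips' in k else L==1+np.argmax(st[1:,4])
    Q=P[m]; print(k,m.sum(),rect(Q),np.round(np.percentile(Q[:,2],[50,95,99]),4))
    if k in('coarse','fine'):
        # collars ends, via rays at axis height, whole silhouette
        uv=np.argwhere(m)[:,::-1]; print('  ray18',rect(plane(c,uv,.018)))
    if 'plate' in k:
        dark=(c['img'].max(2)<70).astype(np.uint8); mm=np.zeros_like(dark); mm[s]=dark[s]
        n,L,st,_=cv2.connectedComponentsWithStats(mm); uv=np.argwhere(L==1+np.argmax(st[1:,4]))[:,::-1]
        print('  dark ray10',len(uv),rect(plane(c,uv,.010)))
E
```

```text
bench z -0.00026678803233415316
coarse 810 (array([ 0.4662, -0.2372]), 154.7, 41.9, 18.3) [0.0262 0.037  0.0393]
  ray18 (array([ 0.4673, -0.2369]), 157.1, 41.6, 18.4)
fine 903 (array([0.4421, 0.009 ]), 154.7, 41.1, 31.4) [0.0266 0.0367 0.0389]
  ray18 (array([0.4433, 0.0096]), 158.1, 41.0, 31.3)
cplate 2153 (array([0.6523, 0.1638]), 134.3, 84.8, 19.2) [0.0109 0.0542 0.0593]
  dark ray10 1536 (array([0.6507, 0.1634]), 132.8, 79.7, 18.3)
fplate 2148 (array([ 0.6324, -0.1543]), 135.0, 79.8, -22.3) [0.0109 0.0544 0.0604]
  dark ray10 1521 (array([ 0.6308, -0.1536]), 132.4, 74.4, -22.5)
clips 235 (array([0.6515, 0.1637]), 92.1, 57.6, 19.7) [0.0535 0.0608 0.0629]
flips 227 (array([ 0.6328, -0.1537]), 92.0, 57.4, -22.5) [0.0539 0.0612 0.0623]
```

Call:
jog_arm([
  [[5,8,0],[0,0,-3],1],
  [[10,16,0],[0,0,-5.5],1],
  [[15,24,0],[0,0,-5.5],1],
  [[19,30,0],[0,0,-5.5],1],
  [[21.3,33.4,0],[0,0,-5.5],1],
  [[21.3,33.4,0],[0,0,-5.5],1],
  [[21.3,33.4,0],[0,0,-5.5],1],
  [[21.3,33.4,0],[0,0,-5.5],1],
], newtons=30)

```text
clock: 1.15
position: [0.4674, -0.2354, 0.2266]
ee_rot: [-3.099, -0.509, 0.0]
force: [-0.5, -1.7, 0.3]
width: 1.003
gripper_force: 0.0
```

```bash
cat > w.py <<'E'
from m import *
def yaw(s):
    R=cv2.Rodrigues(np.array(s['ee_rot'],float))[0]; return np.degrees(np.arctan2(R[1,0],R[0,0])),R[:,2]
def look(name,xy,lo,hi,rad=.1):
    c=grab('wrist');save(c['img'],name);P=cloud(c);z=P[...,2]
    with np.errstate(invalid='ignore'):
        m=(z>lo)&(z<hi)&(np.hypot(P[...,0]-xy[0],P[...,1]-xy[1])<rad)
    print('tcp',np.round(c['s']['position'],4),'yaw/z',yaw(c['s']),'n',m.sum())
    if m.sum()>20:
        print(rect(P[m]),np.round(np.percentile(P[m][:,2],[5,50,95,99]),4), 'touch edge', m[0].any()|m[-1].any()|m[:,0].any()|m[:,-1].any())
    return c,P,m
E
python3 -c "
from w import *
look('w1',(.467,-.237),.01,.06)"
```

```text
tcp [ 0.4674 -0.2354  0.2266] yaw/z (np.float64(18.65625100375968), array([-1.04910833e-04,  5.71581736e-04, -9.99999831e-01])) n 3227
(array([ 0.4684, -0.2363]), 153.5, 41.4, 18.1) [0.0195 0.0266 0.0368 0.0376] touch edge False
```

View pics/w1.png

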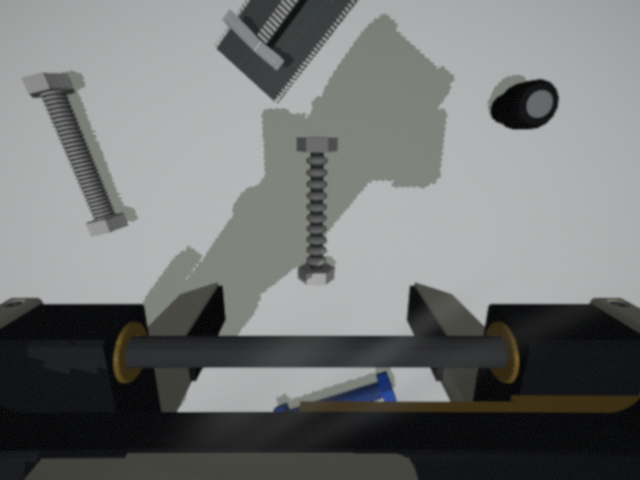

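The wrist view shows the deep-grooved coarse screw at (317,210) centred between the fingers, with the path clear. Its pose agrees with the top view.

Call:
jog_arm([
  [[0,-0.1,-5],[0,0,-0.4],1],
  [[0,-0.1,-10],[0,0,-0.4],1],
  [[0,-0.1,-15],[0,0,-0.4],1],
  [[0,-0.1,-19],[0,0,-0.4],1],
  [[0,-0.1,-21.5],[0,0,-0.4],1],
  [[0,-0.1,-22.1],[0,0,-0.4],1],
  [[0,-0.1,-22.1],[0,0,-0.4],1],
  [[0,-0.1,-22.1],[0,0,-0.4],0.6],
])

```text
clock: 2.2
position: [0.4672, -0.2391, 0.0069]
ee_rot: [3.102, 0.491, 0.002]
force: [1.1, 0.0, 0.8]
width: 0.936
gripper_force: 0.0
```

Call:
jog_arm([
  [[0,0,0],[0,0,0],0.3],
  [[0,0,0],[0,0,0],0.1],
  [[0,0,0],[0,0,0],0],
  [[0,0,0],[0,0,0],0],
  [[0,0,0],[0,0,0],0],
  [[0,0,0],[0,0,0],0],
  [[0,0,0],[0,0,0],0],
  [[0,0,0],[0,0,0],0],
])

```text
clock: 3.2
position: [0.4664, -0.2379, 0.0057]
ee_rot: [-3.102, -0.493, 0.0]
force: [-2.1, 2.0, 0.9]
width: 0.227
gripper_force: 30.0
```

Call:
jog_arm([
  [[0,0,1],[0,0,0],0],
  [[0,0,4],[0,0,0],0],
  [[0,0,8],[0,0,0],0],
  [[0,0,12],[0,0,0],0],
  [[0,0,14],[0,0,0],0],
  [[2,3,15],[0,0,0],0],
  [[4,8,15],[0,0,0],0],
  [[4,8,15],[0,0,0],0],
], newtons=45)

```text
clock: 4.2
position: [0.5083, -0.1532, 0.1564]
ee_rot: [-3.099, -0.503, -0.003]
force: [-0.3, -1.5, -4.6]
width: 0.224
gripper_force: 45.0
```

Call:
jog_arm([
  [[2,4,0],[0,0,0.8],0],
  [[4,9,0],[0,0,0.8],0],
  [[6,14,0],[0,0,0.8],0],
  [[8,19,0],[0,0,0.8],0],
  [[10,24,0],[0,0,0.8],0],
  [[12.5,29,0],[0,0,0.8],0],
  [[14.3,32.1,0],[0,0,0.8],0],
  [[14.3,32.1,0],[0,0,0.8],0],
])

```text
clock: 5.2
position: [0.6497, 0.1662, 0.1553]
ee_rot: [-3.097, -0.52, 0.0]
force: [-0.7, -1.0, -4.6]
width: 0.226
gripper_force: 45.0
```

Call:
jog_arm([
  [[0,0,0],[0,0,0],0],
  [[0,0,0],[0,0,0],0],
])

```text
clock: 5.45
position: [0.6493, 0.1607, 0.1557]
ee_rot: [3.099, 0.511, -0.001]
force: [-0.2, 0.6, -3.7]
width: 0.227
gripper_force: 45.0
```

```bash
python3 -c "
from w import *
c,P,m=look('w2',(.6515,.1637),.045,.075,.07)
tcp=c['s']['position']
z=P[...,2];d=np.hypot(P[...,0]-tcp[0],P[...,1]-tcp[1])
q=(abs(z-tcp[2]-.02)<.03)&(d<.1)&(c['depth']<.5);print('held',q.sum(),rect(P[q]))
print(c['s']['joints'][6])
"
```

```text
tcp [0.6493 0.1607 0.1557] yaw/z (np.float64(18.71863719846252), array([-4.69171733e-04, -1.22396462e-03, -9.99999141e-01])) n 684
(array([0.6536, 0.165 ]), 90.6, 57.7, 18.7) [0.0483 0.0576 0.0612 0.0618] touch edge False
held 15019 (array([0.6576, 0.1627]), 141.0, 55.1, 18.0)
-1.663028276736976
```

View pics/w2.png

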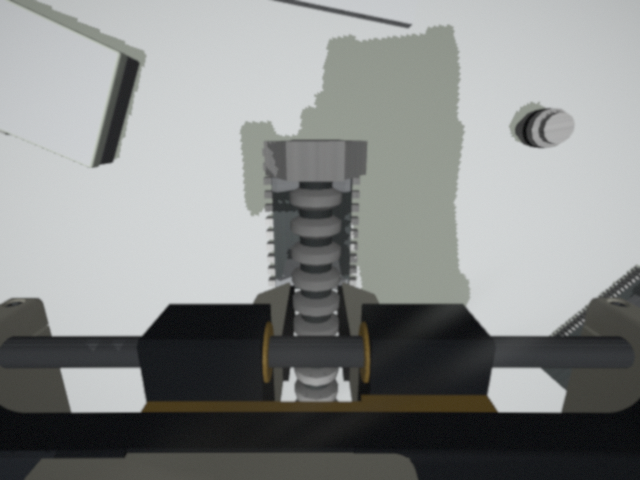

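The screw is held, and its coarse thread is at (316,260). The toothed plate lies straight below it, with coarse teeth at (270,230) and (357,230). I'll lower part way, then check.

Call:
jog_arm([
  [[0.1,0.15,-2],[0,0,0.4],0],
  [[0.1,0.15,-4],[0,0,0.4],0],
  [[0.1,0.15,-6],[0,0,0.4],0],
  [[0.1,0.15,-7.5],[0,0,0.4],0],
  [[0.1,0.15,-8],[0,0,0.4],0],
  [[0.1,0.15,-8],[0,0,0.4],0],
  [[0.1,0.15,-8],[0,0,0.4],0],
  [[0.1,0.15,-8],[0,0,0.4],0],
])

```text
clock: 6.5
position: [0.651, 0.1644, 0.0765]
ee_rot: [-3.097, -0.525, -0.002]
force: [0.9, 0.9, -3.7]
width: 0.228
gripper_force: 45.0
```

```bash
python3 -c "
from w import *
for i in range(2):
  c=grab('wrist');print(c['s']['position'],yaw(c['s'])[0])
P=cloud(c);u=slice(306,328)
for v in range(130,300,8): print(v,np.round(np.nanmedian(P[v,u],axis=0),4))
g=grab('scene');save(cv2.resize(g['img'][230:420,260:520],None,fx=2.5,fy=2.5),'s2')
"
```

```text
[0.6510252  0.16440857 0.0765112 ] 19.231388790108852
[0.65094584 0.16435621 0.07641673] 19.23079829356794
130 [7.298e-01 1.903e-01 2.000e-04]
138 [7.252e-01 1.887e-01 5.000e-04]
146 [0.724  0.1885 0.1069]
154 [0.7213 0.1878 0.1071]
162 [0.7187 0.1869 0.1068]
170 [0.7161 0.186  0.1071]
178 [0.7134 0.185  0.107 ]
186 [0.7092 0.1835 0.0957]
194 [0.7065 0.1823 0.098 ]
202 [0.7037 0.1816 0.0992]
210 [0.7001 0.1803 0.0958]
218 [0.6969 0.1792 0.0956]
226 [0.6947 0.1784 0.0996]
234 [0.6917 0.1774 0.0992]
242 [0.6873 0.1758 0.0956]
250 [0.6845 0.1748 0.0973]
258 [0.6819 0.1739 0.0993]
266 [0.6773 0.1724 0.0954]
274 [0.6739 0.1712 0.0962]
282 [0.6717 0.1704 0.0994]
290 [0.668  0.1692 0.0991]
298 [0.663  0.1673 0.0955]
```

View pics/s2.png

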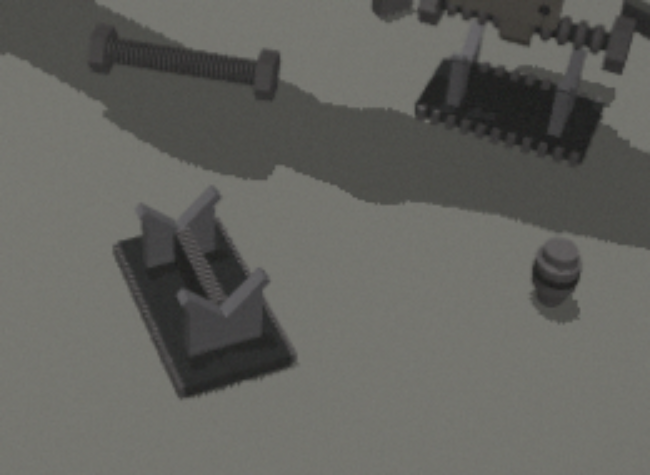

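The screw is level, its centre is at (0.651,0.164), and the collars sit outside the rests. I'll lower it into the V rests.

Call:
jog_arm([
  [[0,0,-1],[0,0,0],0],
  [[0,0,-2],[0,0,0],0],
  [[0,0,-2.8],[0,0,0],0],
  [[0,0,-3.3],[0,0,0],0],
  [[0,0,-3.6],[0,0,0],0],
  [[0,0,-3.7],[0,0,0],0],
  [[0,0,-3.7],[0,0,0],0],
  [[0,0,-3.7],[0,0,0],0],
])

```text
clock: 7.65
position: [0.6504, 0.1645, 0.0398]
ee_rot: [-3.097, -0.525, -0.0]
force: [-5.6, -0.9, 5.9]
width: 0.234
gripper_force: 45.0
```

Call:
jog_arm([
  [[0,0,0],[0,0,0],0.3],
  [[0,0,0],[0,0,0],0.4],
  [[0,0,0],[0,0,0],0.6],
  [[0,0,0],[0,0,0],0.8],
  [[0,0,0],[0,0,0],0.8],
  [[0,0,2],[0,0,0],0.8],
  [[0,0,7],[0,0,0],0.8],
  [[0,0,12],[0,0,0],1],
])

```text
clock: 8.65
position: [0.6506, 0.1643, 0.1614]
ee_rot: [-3.097, -0.525, -0.001]
force: [1.2, 0.7, 0.2]
width: 0.866
gripper_force: 0.0
```

Call:
jog_arm([
  [[-3,-2,6],[0,0,4],1],
  [[-7,-5,6],[0,0,8],1],
  [[-11,-8,6],[0,0,12],1],
  [[-15,-11,6],[0,0,12],1],
  [[-19,-14,6],[0,0,12],1],
  [[-20.7,-15.5,6],[0,0,12],1],
  [[-20.7,-15.5,6],[0,0,12],1],
  [[-20.7,-15.5,6],[0,0,12],1],
])

```text
clock: 9.65
position: [0.4449, 0.0102, 0.2195]
ee_rot: [-3.025, -0.847, -0.003]
force: [-0.0, -0.1, -0.1]
width: 0.999
gripper_force: 0.0
```

```bash
python3 -c "
from w import *
look('w3',(.4430,.0095),.01,.06)
c=grab('top');save(c['img'],'top3');P=cloud(c);z=P[...,2]
with np.errstate(invalid='ignore'): m=(z>.058)&(z<.08)&(np.hypot(P[...,0]-.6515,P[...,1]-.164)<.1)
print('seated',m.sum(),rect(P[m]),np.percentile(z[m],[5,50,95]))"
```

```text
tcp [0.4449 0.0102 0.2195] yaw/z (np.float64(31.278285423860986), array([ 1.88759448e-03,  5.80671411e-04, -9.99998050e-01])) n 3610
(array([0.4439, 0.0091]), 153.8, 40.9, 31.5) [0.02   0.0274 0.0367 0.0375] touch edge False
seated 247 (array([0.6668, 0.1763]), 120.6, 52.2, 1.2) [0.05834094 0.06255107 0.07112951]
```

View pics/w3.png

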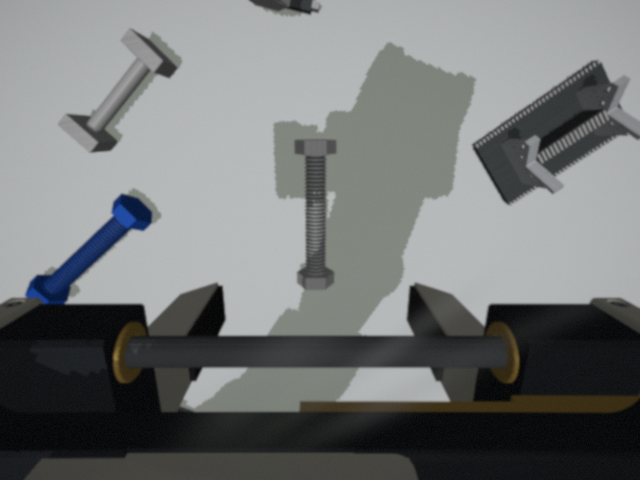

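The fine screw (fine thread at (316,210)) is centred between the fingers and clear of the blue look-alike.

Call:
jog_arm([
  [[-0.1,-0.1,-5],[0,0,0],1],
  [[-0.1,-0.1,-10],[0,0,0],1],
  [[-0.1,-0.1,-15],[0,0,0],1],
  [[-0.1,-0.1,-19],[0,0,0],1],
  [[-0.1,-0.1,-21],[0,0,0],1],
  [[-0.1,-0.1,-21.4],[0,0,0],1],
  [[-0.1,-0.1,-21.4],[0,0,0],1],
  [[-0.1,-0.1,-21.4],[0,0,0],0.6],
], newtons=30)

```text
clock: 10.75
position: [0.4435, 0.0085, 0.0056]
ee_rot: [3.025, 0.846, 0.003]
force: [-0.8, 0.2, -0.2]
width: 0.937
gripper_force: 0.0
```

Call:
jog_arm([
  [[0,0,0],[0,0,0],0.3],
  [[0,0,0],[0,0,0],0.1],
  [[0,0,0],[0,0,0],0],
  [[0,0,0],[0,0,0],0],
  [[0,0,0],[0,0,0],0],
  [[0,0,0],[0,0,0],0],
  [[0,0,0],[0,0,0],0],
  [[0,0,0],[0,0,0],0],
])

```text
clock: 11.75
position: [0.4425, 0.0084, 0.0047]
ee_rot: [-3.025, -0.846, 0.0]
force: [-0.4, -0.0, 0.7]
width: 0.232
gripper_force: 30.0
```

Call:
jog_arm([
  [[0,0,1],[0,0,0],0],
  [[0,0,4],[0,0,0],0],
  [[0,0,8],[0,0,0],0],
  [[0,0,12],[0,0,0],0],
  [[0,0,14],[0,0,-4],0],
  [[2,-2,15],[0,0,-10],0],
  [[4,-4,15],[0,0,-18],0],
  [[4,-4,15],[0,0,-20],0],
], newtons=45)

```text
clock: 12.75
position: [0.4833, -0.0336, 0.1551]
ee_rot: [3.127, 0.299, 0.001]
force: [0.4, 0.2, -5.5]
width: 0.226
gripper_force: 45.0
```

Call:
jog_arm([
  [[2,-2,0],[0,0,-7],0],
  [[5,-4,0],[0,0,-14],0],
  [[8,-6.5,0],[0,0,-21],0],
  [[11,-9,0],[0,0,-28],0],
  [[14,-11.5,0],[0,0,-33.7],0],
  [[14.9,-12.2,0],[0,0,-33.7],0],
  [[14.9,-12.2,0],[0,0,-33.7],0],
  [[14.9,-12.2,0],[0,0,-33.7],0],
])

```text
clock: 13.75
position: [0.6304, -0.1522, 0.1546]
ee_rot: [-3.081, 0.609, 0.003]
force: [1.0, -0.1, -5.1]
width: 0.231
gripper_force: 45.0
```

```bash
python3 -c "
from w import *
c,P,m=look('w4',(.633,-.154),.045,.075,.07)
u=slice(306,328)
for v in range(130,300,12): print(v,np.round(np.nanmedian(P[v,u],axis=0),4))
"
```

```text
tcp [ 0.6304 -0.1522  0.1546] yaw/z (np.float64(-22.349217706913013), array([-0.00141825,  0.00119494, -0.99999828])) n 515
(array([ 0.6377, -0.1542]), 83.2, 57.4, -22.4) [0.05   0.0581 0.0611 0.0619] touch edge False
130 [ 7.075e-01 -1.850e-01  1.000e-04]
142 [ 0.7031 -0.1828  0.1859]
154 [ 0.6994 -0.1813  0.186 ]
166 [ 0.6956 -0.1797  0.1857]
178 [ 0.6916 -0.1779  0.1862]
190 [ 0.6865 -0.176   0.1778]
202 [ 0.6822 -0.1743  0.1786]
214 [ 0.6777 -0.1726  0.1782]
226 [ 0.673  -0.1705  0.177 ]
238 [ 0.6683 -0.1686  0.1771]
250 [ 0.664  -0.1668  0.1783]
262 [ 0.6593 -0.1648  0.1784]
274 [ 0.6538 -0.1626  0.1769]
286 [ 0.649  -0.1607  0.1781]
298 [ 0.644  -0.1587  0.1771]
```

The screw is level and aligned with the fine plate, about 1 mm off to the side. I'll lower it in two stages.

Call:
jog_arm([
  [[0.1,-0.1,-2],[0,0,0],0],
  [[0.1,-0.1,-4],[0,0,0],0],
  [[0.1,-0.1,-6],[0,0,0],0],
  [[0.1,-0.1,-7.5],[0,0,0],0],
  [[0.1,-0.1,-8],[0,0,0],0],
  [[0.1,-0.1,-8],[0,0,0],0],
  [[0.1,-0.1,-8],[0,0,0],0],
  [[0.1,-0.1,-8],[0,0,0],0],
])

```text
clock: 14.8
position: [0.633, -0.1549, 0.0754]
ee_rot: [-3.081, 0.612, -0.002]
force: [-0.5, -0.4, -4.7]
width: 0.223
gripper_force: 45.0
```

Call:
jog_arm([
  [[0,0,-1],[0,0,0],0],
  [[0,0,-2],[0,0,0],0],
  [[0,0,-2.6],[0,0,0],0],
  [[0,0,-3.1],[0,0,0],0],
  [[0,0,-3.4],[0,0,0],0],
  [[0,0,-3.6],[0,0,0],0],
  [[0,0,-3.6],[0,0,0],0],
  [[0,0,-3.6],[0,0,0],0],
])

```text
clock: 15.8
position: [0.6338, -0.1536, 0.0397]
ee_rot: [-3.08, 0.61, -0.003]
force: [1.8, 5.4, 3.8]
width: 0.227
gripper_force: 45.0
```

Contact in the rests. Releasing and backing off, then checking both.

Call:
jog_arm([
  [[0,0,0],[0,0,0],0.3],
  [[0,0,0],[0,0,0],0.4],
  [[0,0,0],[0,0,0],0.6],
  [[0,0,0],[0,0,0],0.8],
  [[0,0,0],[0,0,0],0.8],
  [[0,0,2],[0,0,0],0.8],
  [[0,0,7],[0,0,0],0.8],
  [[0,0,12],[0,0,0],1],
])

```text
clock: 16.8
position: [0.6325, -0.1548, 0.1614]
ee_rot: [3.081, -0.612, 0.001]
force: [0.6, -0.6, 0.3]
width: 0.865
gripper_force: 0.0
```

Call:
jog_arm([
  [[-4,-3,8],[0,0,0],1],
  [[-8,-6,10],[0,0,0],1],
  [[-12,-9,10],[0,0,0],1],
  [[-16,-13,10],[0,0,0],1],
  [[-20,-17,10],[0,0,0],1],
  [[-23,-21,10],[0,0,0],1],
  [[-23,-25,10],[0,0,0],1],
  [[-23,-25,10],[0,0,0],1],
])

```text
clock: 17.8
position: [0.4011, -0.408, 0.2601]
ee_rot: [3.078, -0.619, 0.002]
force: [0.1, -0.4, -0.5]
width: 0.998
gripper_force: 0.0
```

```bash
python3 -c "
from w import *
c=grab('top');save(c['img'],'top5');P=cloud(c);z=P[...,2]
for p,t in [((.6518,.164),19),((.633,-.154),-22.4)]:
  d=P[...,:2]-np.array(p);a=np.radians(t);x=d@[np.cos(a),np.sin(a)];y=d@[-np.sin(a),np.cos(a)]
  m=(abs(x)<.1)&(abs(y)<.027)&(z>.045)&(z<.1)
  e=m&(abs(x)>.055); print(rect(P[e]),np.percentile(z[e],[50,95]),'crest mid',np.percentile(z[m&(abs(x)<.03)&(abs(y)<.012)],[50,95]),'x range',x[m].min(),x[m].max())
print(c['s']['clock'])"
```

```text
(array([0.6507, 0.1637]), 156.8, 41.9, 19.2) [0.0629037  0.07126381] crest mid [0.05914184 0.06342561] x range -0.07952707163822487 0.07732908207535011
(array([ 0.6338, -0.1539]), 155.2, 41.1, -22.6) [0.06344605 0.07180501] crest mid [0.05994492 0.06385778] x range -0.07694415567357518 0.07822645515763911
17.8
```

View pics/top5.png

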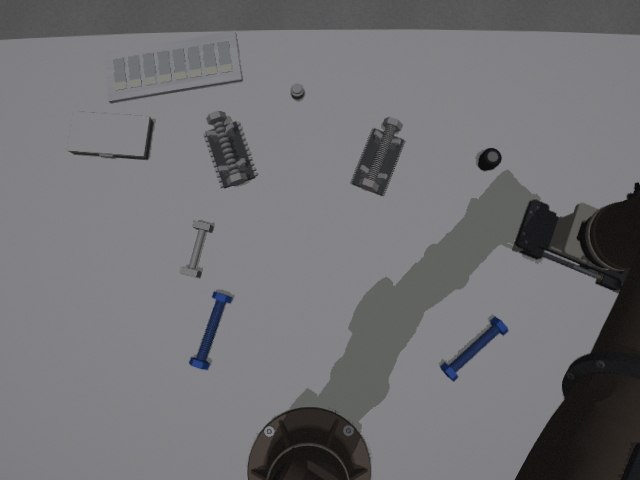

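The top view shows the coarse screw seated at (229,150) and the fine one at (380,153). Both are centred, level and at about 52 mm axis height, and the arm is clear.

```bash
python3 -c "
from cell import arm
print(arm.sign_off())"
```

```text
the job is handed in; nothing more can be done
None
```

The job is handed in at 17.8 s of the 64 s allowed: the coarse screw lies in the wide-notch plate and the fine screw in the narrow-notch plate, both measured about 1 mm from their seats and level, with the arm clear (the judge's verdict was not shown).

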